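# Dispense one culture dish and slide it into the marking bay

## Robot

A 6-joint arm with a two-finger parallel gripper is mounted at the origin on a cart in front of the work surface, level with it; the furniture and walls round the work are solid. World frame = base frame: x ahead of the robot, y to its left, z up, the work surface at z = 0. Lengths are in mm, angles in rad, forces in N, time in s.
With the tool pointing down it reaches from about 350 to 975 mm from the base axis. Payload 7.1 kg.
Tool frame: the origin (TCP) lies between the finger pads; the fingertips stand 14 mm ahead of it and the grasp point (between the pads) lies 5 mm behind it; z points along the fingers, y is the direction in which the jaws open and shut (so a half turn about z gives the same grasp; the last joint's range is limited). The gripper opens to 88 mm and grips with 3 to 60 N. Pads are 20 mm wide; open, the fingers measure 115 mm over their backs; the gripper's body (75 mm by 178 mm) begins 61 mm behind the grasp point.
Start: joints at [-1.154, 0.423, 1.63, -0, 1.089, -0.019], TCP at [263.849, -566.558, 209.475] pointing down, gripper open.
Joint ranges: [-3, 3], [-0.9, 2.11], [0.09, 2.58], [-1.31, 4.45], [0.11, 2.69], [-2.54, 2.54]. Speed limits (rad/s): [2.39, 2.39, 3.01, 3.14, 3.14, 3.14].

## Interface

Orientations are given as a rotation vector (axis times angle).
In Python, from workcell import get_obs, get_image, calibration, close_job, regions_of, place_of gives the robot as it stands.
- The arm moves only by the tool move_arm, never from a script. Its argument "deltas" is a list of rows, each a list of 5 numbers: the closure in counts, from 0 (fully open) to 255 (shut), then the shift along the tool's x, y, z in m, then the turn about the tool's z in rad. In form: [[grip, x, y, z, roll], ...]. A call has 1 to 5 rows; each row is the pose to reach, as a shift and turn from the pose commanded when the call began, along the tool's axes at that moment; what a row does not reach only later rows make up. A row lasts 1/12 s, in which the tool goes at most 41.7 mm and 7.16 degrees, less where a joint would pass 70% of its speed; a pose out of reach is approached as far as the arm can. A call with a gripper value outside its range is refused whole. The fingers move at their own pace and stop on an object; the grip force is fixed at half the most. Time passes only in rows, so rows that repeat a pose let the fingers close. It gives the time, the measured TCP pose, the force and the opening at its end, in the units of the state.
- get_obs(): the state, without advancing time (a new reading comes with each control period).
- get_image(name): name is "scene" or "top" or "wrist"; returns the picture (400x640x3 uint8, blue, green, red); there is no depth.
- calibration(name): a dict with "intrinsics" (3x3 intrinsics, pixels), "distortion" ([k1, k2, p1, p2, k3] as OpenCV has them; the pictures are not rectified), "world_to_cam" (4x4, takes a point from world to camera coordinates); the wrist camera has in their place "hand_eye" (4x4, takes a point from camera to tool coordinates, whose origin is the TCP and whose axes are the flange's). Camera axes: x right, y down, z forward; pixel columns grow to the right and rows downward; lengths in mm; the calibration is good to about 2 mm. A picture is of the moment at which its call begins: read the wrist's pose just before it. calibration takes no time and is no camera call.
- close_job(): hands the job in, once; it reports no verdict.
Trained networks look in the newest picture that a camera, given by its name, has taken for a name from the list of things; names that differ only in an ending like _2 or _b are one class to them, and where a whole thing is asked for, a point or a joint stands for the part that bears it (a point fixed in the world has none). Each returns a list of dicts, best first, with "conf" (0 to 1); they miss things now and then, are a little off and sometimes report something else, mostly with a low value. They report only what shows in the picture. A call takes as long as a camera call. They do not tell look-alikes from the thing itself.
- regions_of(camera, name): "region" (400x640 bool, what is visible of it).
- place_of(camera, name): "location" ([x, y, z] in mm, in world coordinates, good to about 4 mm: a listed point, or the origin of a listed thing).
The state is a dict: "t": time; "qpos": joint angles; "qvel": joint speeds; "joint_torque": joint torques, N m; "ee_pos": TCP position; "orientation": TCP orientation; "ft_force": force on the tool from outside, world axes, zero at the start; "moment": the same for the moment, N m; "width": finger opening in mm.
Only numpy, scipy, OpenCV 4.12 (cv2) and the standard library are available. Lean on these libraries where they do the work, as an engineer would, in place of code of your own. Each camera call takes 0.05 s, during which the arm holds its last target.

## Task

Get one fresh culture dish ready for marking: press the plunger of the dish dispenser right down, once only, so that the lowest dish of the stack comes out onto the ledge, and let the plunger come all the way back up. Then, with the fingertips, slide that dish sideways along the ledge into the marking bay until it rests against the V-shaped stop, lying flat all the way: do not lift it. Leave the other dishes in the dispenser and the things round about where they are.

Things in the scene. Friction and masses are not known exactly. Their poses are not given: they have to be found in the camera images.
- dispenser: Dish dispenser, fixed to the desk left of the tall microscope: clear square magazine with a stack of dishes, white housing with a black plunger behind it, low ledge in front. Origin on the desk under the magazine; x points from outlet to plunger, y from outlet to marking bay, z up. Magazine: x and y -33 to 33 mm, 64 mm high; housing x 33 to 98 mm, 64 mm high. A pusher geared to the plunger drives the lowest dish out to -x.
- plunger (a joint): How far the plunger is pressed down, in m: 0 up, 0.030 fully down. It is sprung: 2 N at the start, 8 N at the bottom, where it meets a hard stop, and a damper: press it slowly. It comes back up by itself within a second. One full press drives out one dish.
- plunger_top (a point): Middle of the top of the plunger's black round head (35 mm in diameter); 108 mm above the desk when up, 78 mm when down; it moves with the plunger. The head is pressed from above.
- outlet (a point): Where the middle of a dispensed dish's underside lies, within about 4 mm: on the ledge, 6 mm above the desk. The ledge is a straight channel along the dispenser's y, 61.5 mm wide (dispenser x -93.5 to -32 mm) between a front curb and the magazine (then the bay's rear curb); curb tops 18 and 13 mm above the desk. Its end away from the bay (y = -36 mm) is open; beyond is bare desk.
- bay (a point): Where the middle of a dish's underside lies when home in the marking bay, touching both faces of the black V-shaped stop (top 16 mm above the desk) at the end of the ledge: 6 mm above the desk, 66 mm from the outlet along the dispenser's y axis. A white round writing pad marks the bay's floor.
- dish_1: Lowest dish of the stack at the start, the one to dispense: a lidded round culture dish with pale yellow medium, 55.5 mm in diameter, 13.5 mm high, 11 to 20 g, loose. Origin: middle of its underside; z up.
- dish_2: Second dish from below, same kind. It drops to the floor of the magazine when the plunger has come back up, and must stay in the magazine.
- dish_3: Third dish from below, same kind; stays in the magazine.
- dish_4: Top dish of the stack, same kind; stays in the magazine.
- marker_pen: Marker pen, 135 mm long, 16 mm thick, lying on the desk behind the marking bay, beside the magazine and housing; leave it alone. Origin: middle of its underside, y along the pen.
- bench_timer: Bench timer, 58x70 mm, 19 mm high, on the desk beside the dispenser on the side away from the bay; leave it alone. Origin: middle of its underside.
- cover_glasses: Small box of cover glasses, 32x34 mm, 18 mm high, behind the timer; leave it alone. Origin: middle of its underside.
- used_dish: Another, reddish culture dish, 56 mm in diameter, 14 mm high, on the desk to the left of the dispenser; leave it alone. Origin: middle of its underside.
Mind the look-alikes: they are no part of the job. What is shaped like the dish_4 but blue or red is not meant.

How it is judged:
By the outcome, as a careful person would: the job done as asked, in the order asked, and still so for the second after the job is handed in, with the robot touching nothing.
It also fails if it takes over 48 s, if anything falls off the work surface, if the arm or the gripper's body presses on something with over 40 N, if the wrist force passes 120 N, or if a joint passes its speed limit or range.

## Working session

There is one attempt and no reset: what is moved stays moved. The work goes in short steps, Python scripts to look and compute and a tool call to move; the robot and the scene stay as the last step left them, time stands still between calls to the robot, and variables do not carry over. Pictures are saved under pics/ and viewed, and the job is handed in when it is done.

Besides the shell and the picture viewer there is one more tool, called after ">>>" as name([rows], argument=value, ...), one row to a line, values as JSON. move_arm: Moves the arm, as the interface text tells. Its arguments: {"type":"object","properties":{"deltas":{"type":"array","items":{"type":"array","items":{"type":"number"}}}},"required":["deltas"]}

```bash
mkdir -p pics; ls
cat > h.py <<'E'
import numpy as np, cv2
from workcell import *
def snap(c,n):
    im=get_image(c); cv2.imwrite(f'pics/{n}.png',im); return im
def proj(c,p):
    k=calibration(c); M=np.array(k['world_to_cam']); 
    r,_=cv2.Rodrigues(M[:3,:3]); q,_=cv2.projectPoints(np.array(p,float).reshape(-1,1,3),r,M[:3,3],np.array(k['intrinsics']),np.array(k['distortion'],float)); return q.reshape(-1,2)
E
python3 - <<'E'
from h import *
o=get_obs(); print(o)
for c in ('scene','top'):
    snap(c,c+'0')
    for n in ('dispenser','plunger_top','outlet','bay','dish_1','marker_pen','bench_timer','cover_glasses','used_dish'):
        try: print(c,n,[(np.round(d['location']).tolist(),round(d['conf'],2)) for d in place_of(c,n)][:5])
        except Exception as e: print(c,n,e)
E
```

```text
pics
{'t': 0.0, 'qpos': array([-1.15397350e+00,  4.23829846e-01,  1.63067328e+00, -1.79266484e-05,
        1.08858375e+00, -1.90489093e-02]), 'qvel': array([-0.00098029,  0.00321432,  0.00079668,  0.00010733,  0.00218947,
        0.00041816]), 'joint_torque': array([ 7.62390573e-04, -5.44617748e+01, -2.73669755e+01,  6.43885927e-02,
        2.26400374e-02, -1.00208974e-04]), 'ee_pos': array([ 263.63835358, -566.0530097 ,  208.71513873]), 'orientation': array([-3.06585095e+00, -6.78955491e-01,  4.87958124e-04]), 'ft_force': array([ 0.1174142 , -0.4908487 , -0.12230973]), 'moment': array([ 0.02529299, -0.01027974,  0.03732311]), 'width': 87.90804341396853}
scene dispenser [([563.0, 232.0, 0.0], 0.57)]
scene plunger_top [([629.0, 220.0, 106.0], 0.45)]
scene outlet [([647.0, 119.0, 4.0], 0.73), ([505.0, 250.0, 9.0], 0.63)]
scene bay [([518.0, 314.0, 4.0], 0.7)]
scene dish_1 [([486.0, 98.0, -1.0], 0.9), ([565.0, 37.0, 0.0], 0.79), ([567.0, 236.0, 45.0], 0.54)]
scene marker_pen [([567.0, 234.0, 48.0], 0.18)]
scene bench_timer [([580.0, 144.0, 4.0], 0.64)]
scene cover_glasses [([648.0, 118.0, 4.0], 0.51)]
scene used_dish [([691.0, 433.0, 0.0], 0.73), ([566.0, 234.0, 46.0], 0.63), ([520.0, 312.0, 4.0], 0.18)]
top dispenser [([568.0, 234.0, 2.0], 0.68)]
top plunger_top [([626.0, 222.0, 110.0], 0.62)]
top outlet [([505.0, 250.0, 2.0], 0.86), ([564.0, 235.0, 51.0], 0.67)]
top bay [([518.0, 315.0, 6.0], 0.63)]
top dish_1 [([567.0, 40.0, -3.0], 0.95), ([564.0, 233.0, 49.0], 0.87), ([564.0, 234.0, 36.0], 0.59), ([487.0, 95.0, -7.0], 0.59), ([562.0, 236.0, 22.0], 0.48)]
top marker_pen [([625.0, 220.0, 110.0], 0.69), ([630.0, 296.0, -4.0], 0.64)]
top bench_timer [([578.0, 137.0, 0.0], 0.96)]
top cover_glasses [([653.0, 112.0, 1.0], 0.73)]
top used_dish [([686.0, 434.0, 4.0], 0.64)]
```

View pics/scene0.png

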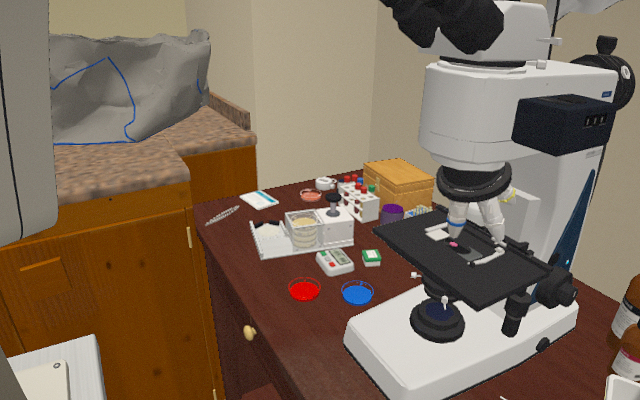

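View pics/top0.png

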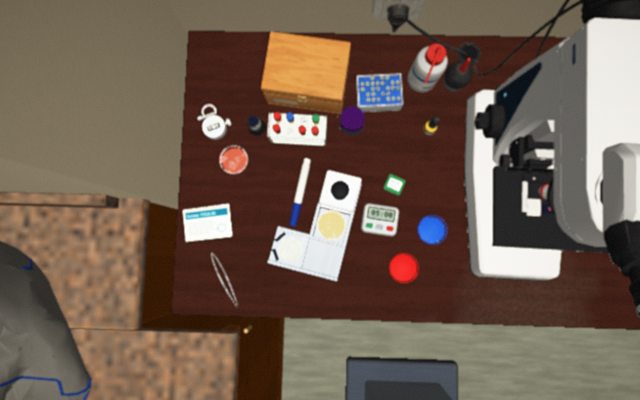

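The top view shows the dispenser at about px (330,225), with its plunger at (340,190), bay at (288,247), pen at (300,195) and timer at (380,220). The red (404,268) and blue (432,230) dishes are look-alikes outside the dispenser, and the used dish is at (233,159). The dishes meant are the pale ones in the magazine. Next I'll fit the dispenser pose and check it on an enlarged crop.

```bash
cat > ov.py <<'E'
from h import *
def D(x,y,a,P):
    P=np.array(P,float); c,s=np.cos(a),np.sin(a)
    return np.c_[x+c*P[:,0]-s*P[:,1], y+s*P[:,0]+c*P[:,1],P[:,2]]
def overlay(c,im,x,y,a,out,box,f,dz=0):
    x0,y0,x1,y1=box
    big=cv2.resize(im[y0:y1,x0:x1],None,fx=f,fy=f,interpolation=cv2.INTER_CUBIC)
    t=np.linspace(0,2*np.pi,40)
    def circ(cx,cy,r,z): return np.c_[cx+r*np.cos(t),cy+r*np.sin(t),0*t+z]
    def sq(a0,a1,b0,b1,z): return [(a0,b0,z),(a1,b0,z),(a1,b1,z),(a0,b1,z),(a0,b0,z)]
    L=[(sq(-33,33,-33,33,64),(0,255,0)),(sq(33,98,-33,33,64),(255,0,0)),(sq(-93.5,-32,-36,66,6),(0,0,255)),(circ(-62,0,27.75,6),(0,255,255)),(circ(-62,66,27.75,6),(255,0,255)),(circ(62,0,17.5,108-dz),(255,255,0))]
    for P,col in L:
        q=((proj(c,D(x,y,a,P))-[x0,y0]+.5)*f).astype(int)
        cv2.polylines(big,[q],False,col,1)
    cv2.imwrite(f'pics/{out}.png',big)
E
python3 - <<'E'
from ov import *
im=cv2.imread('pics/top0.png'); overlay('top',im,566,234,-.205,'ov_top',(255,160,375,290),6)
im=cv2.imread('pics/scene0.png'); overlay('scene',im,566,234,-.205,'ov_sc',(240,180,370,275),6)
E
```

```text
(no output)
```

View pics/ov_top.png

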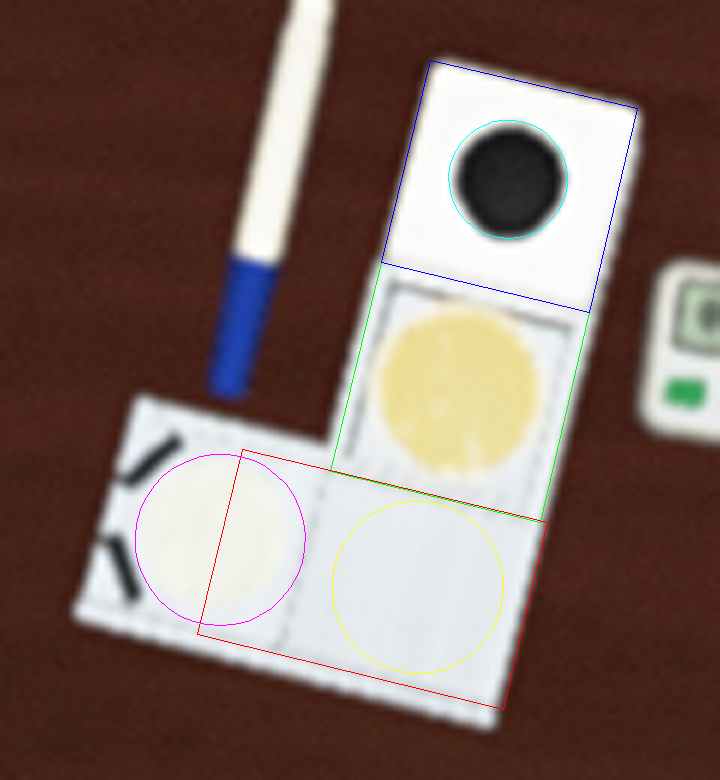

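View pics/ov_sc.png

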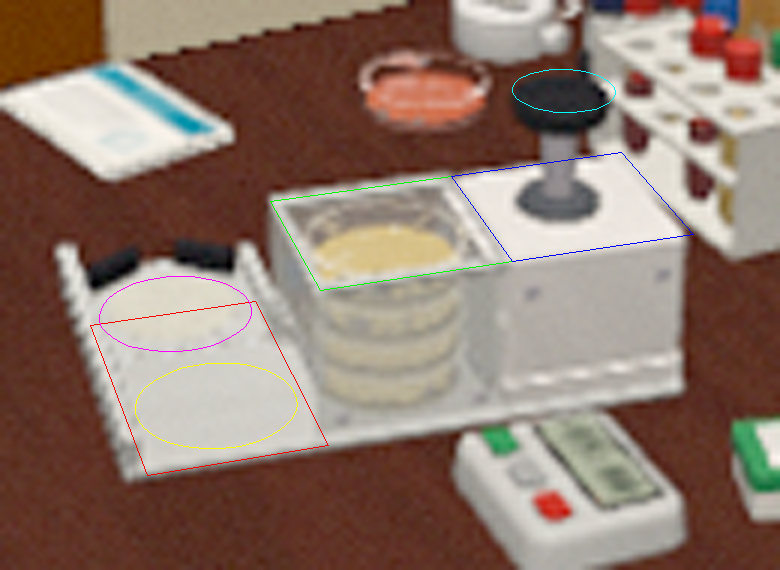

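```bash
cat >> h.py <<'E'
from scipy.spatial.transform import Rotation as R
def rows(frm,yaw,pts,rolls=None):
    # frm world mm, yaw of tool x; tool y = right of it seen from above(z down)
    c,s=np.cos(yaw),np.sin(yaw); B=np.array([[c,s,0],[s,-c,0],[0,0,-1]])
    for p in pts: print(np.round(B@(np.array(p)-frm)/1000,4).tolist())
def yaw():
    m=R.from_rotvec(get_obs()['orientation']).as_matrix(); return np.arctan2(m[1,0],m[0,0])
E
python3 - <<'E'
from h import *
print(np.round(calibration('wrist')['hand_eye'],3).tolist()); print(yaw())
rows([263.849,-566.558,209.475],.436,[(270,-526,215),(276,-486,220),(284,-446,220),(292,-406,220),(300,-366,220)])
E
```

```text
[[-0.0, -0.963, -0.268, 73.747], [1.0, -0.0, 0.0, 0.071], [-0.0, -0.268, 0.963, -175.117], [0.0, 0.0, 0.0, 1.0]]
0.4358023939073094
[0.0227, -0.0342, -0.0055]
[0.045, -0.0679, -0.0105]
[0.0692, -0.1008, -0.0105]
[0.0933, -0.1336, -0.0105]
[0.1175, -0.1665, -0.0105]
```

>>> move_arm([
  [255,0.0227,-0.0342,-0.0055,0],
  [255,0.045,-0.068,-0.0105,0],
  [255,0.069,-0.101,-0.0105,0],
  [255,0.093,-0.134,-0.0105,0],
  [255,0.1175,-0.1665,-0.0105,0],
])

```text
t: 1.42
ee_pos: [299.9, -364.3, 220.1]
orientation: [3.067, 0.678, 0.0]
ft_force: [0.4, -0.6, 0.6]
width: 58.1
```

Run:
```python
from h import *
print(get_obs()['qpos'],get_obs()['ee_pos'],get_obs()['width'])
rows([300,-366,220],.436,[(308,-326,220),(316,-286,220),(325,-246,220),(333,-206,220),(341,-166,220)])
rows([341,-166,220],.436,[(348,-126,220),(353,-86,220),(357,-46,220),(361,-6,220),(365,34,220)])
```

```text
[-9.07293983e-01  1.82106991e-01  1.94880353e+00  1.03515688e-04
  1.01031774e+00  2.28449626e-01] [ 299.92441406 -364.29854834  220.06809602] 58.1039122612288
[0.0241, -0.0329, 0.0]
[0.0483, -0.0658, 0.0]
[0.0733, -0.0982, 0.0]
[0.0975, -0.1311, 0.0]
[0.1216, -0.164, 0.0]
[0.0232, -0.0333, 0.0]
[0.0447, -0.0674, 0.0]
[0.0652, -0.102, 0.0]
[0.0857, -0.1366, 0.0]
[0.1062, -0.1712, 0.0]
```

>>> move_arm([
  [255,0.0241,-0.0329,0,0],
  [255,0.0483,-0.0658,0,0],
  [255,0.0733,-0.0982,0,0],
  [255,0.0975,-0.1311,0,0],
  [255,0.1216,-0.164,0,0],
])

```text
t: 1.83
ee_pos: [341.1, -164.3, 220.3]
orientation: [3.067, 0.678, 0.001]
ft_force: [1.4, -0.6, 0.1]
width: 24.4
```

>>> move_arm([
  [255,0.0232,-0.0333,0,0],
  [255,0.0447,-0.0674,0,0],
  [255,0.0652,-0.102,0,0],
  [255,0.0857,-0.1366,0,0],
  [255,0.1062,-0.1712,0,0],
])

```text
t: 2.25
ee_pos: [365.0, 36.0, 220.4]
orientation: [3.067, 0.679, 0.002]
ft_force: [0.4, -0.7, -0.1]
width: 0.6
```

Run:
```python
from h import *
print(get_obs()['qpos'],get_obs()['ee_pos'],get_obs()['width'])
rows([365,34,220],.436,[(385,69,220),(413,99,220),(441,129,220),(470,157,220),(500,185,220)])
print(yaw())
c=.436-.62
rows([500,185,220],c,[(536,200,210),(570,208,195),(600,216,180),(627,221.5,165),(627,221.5,150)])
```

```text
[ 6.57940340e-02  8.03807850e-03  2.14734388e+00 -2.56568634e-05
  9.84938741e-01  1.20092872e+00] [364.97106419  35.96651459 220.41371514] 0.6137957769832907
[0.0329, -0.0233, 0.0]
[0.071, -0.0386, 0.0]
[0.109, -0.054, 0.0]
[0.1471, -0.0671, 0.0]
[0.1861, -0.0799, 0.0]
0.43567609925297257
[0.0326, -0.0213, 0.01]
[0.0646, -0.0354, 0.025]
[0.0926, -0.0488, 0.04]
[0.1182, -0.0591, 0.055]
[0.1182, -0.0591, 0.07]
```

>>> move_arm([
  [255,0.033,-0.0233,0,0.12],
  [255,0.071,-0.0386,0,0.24],
  [255,0.109,-0.054,0,0.36],
  [255,0.147,-0.067,0,0.48],
  [255,0.186,-0.08,0,0.6],
])

```text
t: 2.67
ee_pos: [499.1, 185.5, 220.1]
orientation: [-3.13, 0.266, -0.001]
ft_force: [1.0, -0.7, 0.0]
width: 0.7
```

Run:
```python
from h import *
print(get_obs()['qpos'],get_obs()['ee_pos'],get_obs()['width'])
print(yaw())
c=yaw()
rows(get_obs()['ee_pos'],c,[(536,200,210),(570,208,195),(600,216,180),(627,221.5,165),(627,221.5,150)])
```

```text
[ 3.33490657e-01  2.74408110e-01  1.82503177e+00 -5.18127616e-05
  1.04170481e+00  2.07366388e+00] [499.130786   185.49232122 220.10205206] 0.7094195208232787
-0.16935079280959045
[0.0339, -0.0205, 0.0101]
[0.0661, -0.0341, 0.0251]
[0.0943, -0.0471, 0.0401]
[0.12, -0.057, 0.0551]
[0.12, -0.057, 0.0701]
```

>>> move_arm([
  [255,0.034,-0.0205,0.01,0.04],
  [255,0.066,-0.034,0.025,0.04],
  [255,0.094,-0.047,0.04,0.04],
  [255,0.12,-0.057,0.055,0.04],
  [255,0.12,-0.057,0.07,0.04],
])

```text
t: 3.08
ee_pos: [630.7, 221.3, 149.2]
orientation: [-3.124, 0.32, -0.006]
ft_force: [-0.7, 0.3, 0.8]
width: 0.4
```

>>> move_arm([
  [255,0,0,0,0],
  [255,0,0,0,0],
])

```text
t: 3.25
ee_pos: [624.8, 219.6, 148.8]
orientation: [3.124, -0.32, -0.004]
ft_force: [-1.2, 0.3, 0.3]
width: 0.4
```

Run:
```python
from h import *
o=get_obs();print(o['ee_pos'],yaw(),o['ft_force'])
from ov import *
im=snap('scene','sc1'); cv2.imwrite('pics/sc1c.png',cv2.resize(im[120:275,230:380],None,fx=4,fy=4,interpolation=2))
snap('wrist','w1')
```

```text
[624.81698013 219.6333916  148.8069133 ] -0.20427742654610798 [-1.24226085  0.34168661  0.27396616]
```

View pics/sc1c.png

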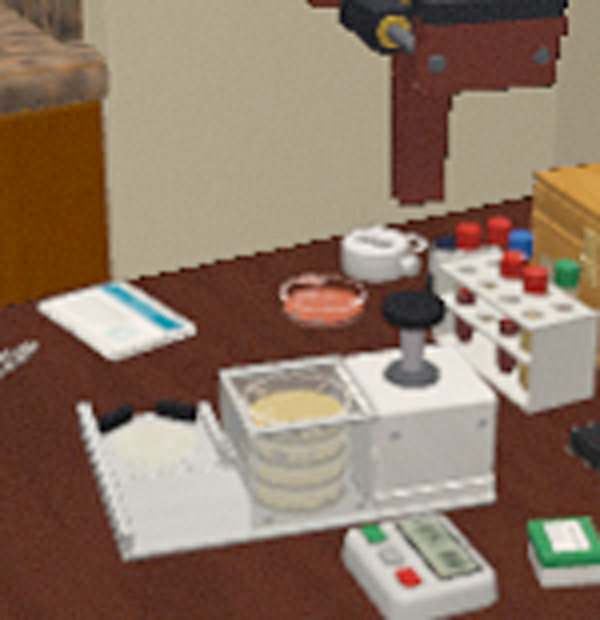

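View pics/w1.png

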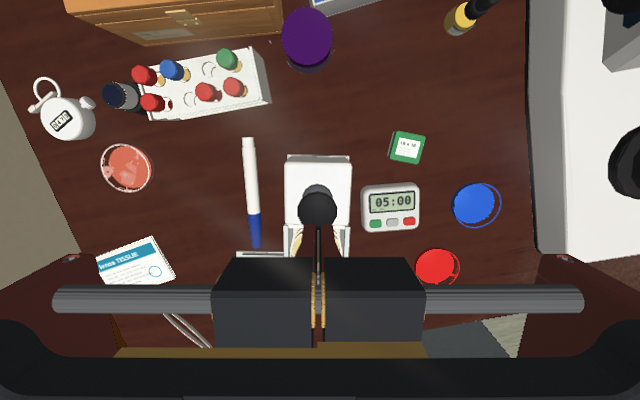

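The scene crop shows the closed fingertips at (418,200) right above the plunger head at (413,308). In the wrist view the head is centred on the jaw line (317,205 against 319). Next I go down, then press slowly.

>>> move_arm([
  [255,0.001,-0.001,0.008,0],
  [255,0.001,-0.001,0.014,0],
  [255,0.001,-0.001,0.019,0],
  [255,0.001,-0.001,0.022,0],
  [255,0.001,-0.001,0.022,0],
])

```text
t: 3.77
ee_pos: [626.3, 220.5, 127.1]
orientation: [3.125, -0.32, -0.002]
ft_force: [-0.7, 0.9, -0.4]
width: -0.0
```

>>> move_arm([
  [255,0,0,0.002,0],
  [255,0,0,0.004,0],
  [255,0,0,0.0055,0],
  [255,0,0,0.007,0],
  [255,0,0,0.0085,0],
])

```text
t: 4.18
ee_pos: [627.1, 220.8, 119.4]
orientation: [-3.125, 0.32, -0.0]
ft_force: [-0.8, -0.2, 0.2]
width: 0.6
```

>>> move_arm([
  [255,0,0,0.0015,0],
  [255,0,0,0.003,0],
  [255,0,0,0.0045,0],
  [255,0,0,0.006,0],
  [255,0,0,0.0075,0],
])

```text
t: 4.6
ee_pos: [627.0, 220.7, 111.8]
orientation: [3.125, -0.32, -0.0]
ft_force: [-0.8, 0.2, -0.3]
width: 0.3
```

>>> move_arm([
  [255,0,0,0.0015,0],
  [255,0,0,0.003,0],
  [255,0,0,0.0045,0],
  [255,0,0,0.006,0],
  [255,0,0,0.0075,0],
])

```text
t: 5.02
ee_pos: [627.1, 220.8, 104.3]
orientation: [-3.125, 0.32, -0.0]
ft_force: [-0.2, -0.4, -0.9]
width: 0.3
```

No contact force yet, so I'll look.

Run:
```python
from h import *
o=get_obs();print(o['ee_pos'],o['ft_force'])
im=snap('scene','sc2'); cv2.imwrite('pics/sc2c.png',cv2.resize(im[120:275,230:380],None,fx=4,fy=4,interpolation=2))
snap('wrist','w2')
```

```text
[627.07436756 220.76278221 104.32934788] [-0.17712368 -0.39244379 -0.88274083]
```

View pics/sc2c.png

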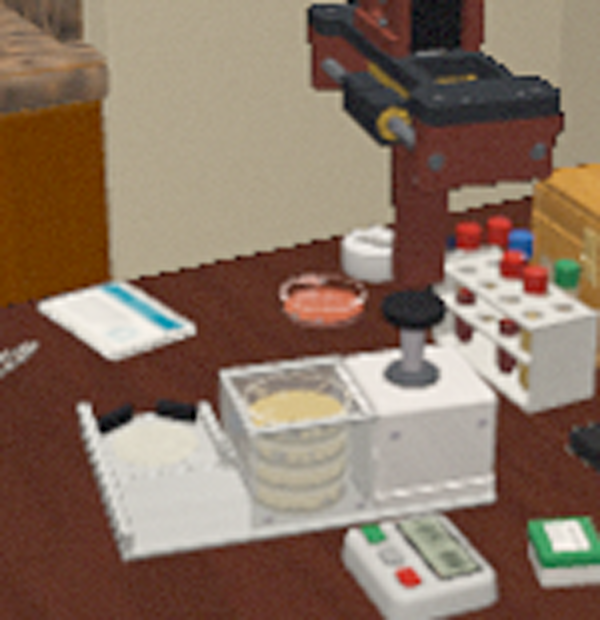

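View pics/w2.png

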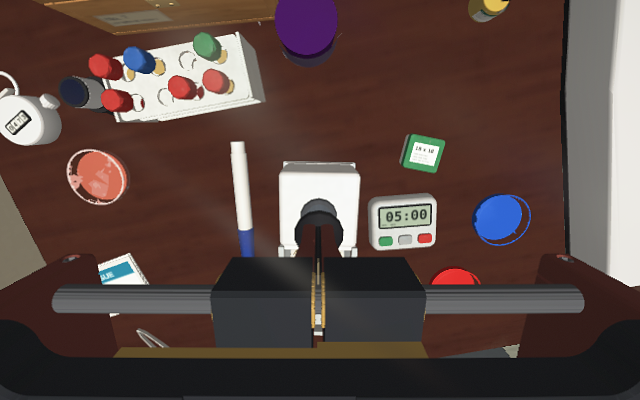

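```bash
python3 - <<'E'
from h import *
f=lambda p:((proj('scene',p)-[230,120]+.5)*4).round().tolist()
print('sc1 tip',f([624.8,219.6,134.8]),'sc2 tip',f([627,220.8,90.3]),'head top',f([626.7,221.4,108]))
# wrist projection of head & tip
k=calibration('wrist'); H=np.linalg.inv(np.array(k['hand_eye'])); r,_=cv2.Rodrigues(H[:3,:3])
o=get_obs(); Rm=R.from_rotvec(o['orientation']).as_matrix()
for n,p in (('tip',[0,0,14]),('head108',Rm.T@(np.array([626.7,221.4,108])-o['ee_pos'])),('head@x+17',Rm.T@(np.array([626.7+17,221.4-3.5,108])-o['ee_pos']))):
    print(n,cv2.projectPoints(np.array([p],float),r,H[:3,3],np.array(k['intrinsics']),np.array(k['distortion'],float))[0].ravel())
E
python3 - <<'E'
import cv2
im=cv2.imread('pics/w2.png');cv2.imwrite('pics/w2c.png',cv2.resize(im[150:350,230:410],None,fx=4,fy=3,interpolation=2)[:600])
E
```

```text
sc1 tip [[416.0, 254.0]] sc2 tip [[416.0, 332.0]] head top [[416.0, 300.0]]
tip [318.01376556 225.57893973]
head108 [317.11472378 235.75411103]
head@x+17 [317.05844301 211.09373789]
```

View pics/w2c.png

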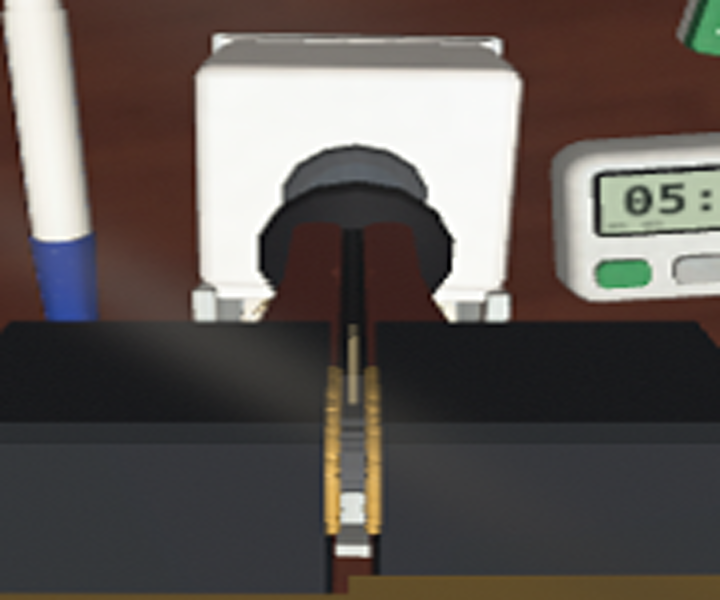

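Run:
```python
from h import *
k=calibration('wrist'); H=np.linalg.inv(np.array(k['hand_eye'])); r,_=cv2.Rodrigues(H[:3,:3])
for z in (14,0,-14,-20):
  for x in (10,-10):
    q=cv2.projectPoints(np.array([[x,-13.5,z],[x,13.5,z]],float),r,H[:3,3],np.array(k['intrinsics']),np.array(k['distortion'],float))[0].reshape(-1,2).round(0)
    print(z,x,q.tolist())
```

```text
14 10 [[299.0, 213.0], [337.0, 213.0]]
14 -10 [[300.0, 238.0], [336.0, 238.0]]
0 10 [[298.0, 219.0], [338.0, 219.0]]
0 -10 [[299.0, 247.0], [338.0, 246.0]]
-14 10 [[296.0, 227.0], [340.0, 227.0]]
-14 -10 [[297.0, 256.0], [339.0, 256.0]]
-20 10 [[296.0, 231.0], [340.0, 231.0]]
-20 -10 [[296.0, 261.0], [340.0, 261.0]]
```

Both views show the closed tips about 9–14 mm *above* the TCP, not 14 mm below it, and they haven't reached the head yet (head top at crop 300, tips at 283). I'll go on slowly and watch the force.

>>> move_arm([
  [255,0,0,0.002,0],
  [255,0,0,0.004,0],
  [255,0,0,0.006,0],
  [255,0,0,0.0075,0],
  [255,0,0,0.009,0],
])

```text
t: 5.53
ee_pos: [627.0, 220.8, 95.2]
orientation: [3.125, -0.32, -0.0]
ft_force: [-0.1, -0.1, -1.2]
width: 0.8
```

>>> move_arm([
  [255,0,0,0.001,0],
  [255,0,0,0.002,0],
  [255,0,0,0.003,0],
  [255,0,0,0.004,0],
  [255,0,0,0.005,0],
])

```text
t: 5.95
ee_pos: [627.1, 220.8, 90.7]
orientation: [-3.125, 0.32, -0.0]
ft_force: [-1.5, -0.0, 4.8]
width: 0.4
```

Contact, at about TCP z = 94 to 92. That puts the bottom stop near TCP z = 63.

>>> move_arm([
  [255,0,0,0.001,0],
  [255,0,0,0.002,0],
  [255,0,0,0.003,0],
  [255,0,0,0.004,0],
  [255,0,0,0.005,0],
])

```text
t: 6.37
ee_pos: [627.1, 220.8, 85.5]
orientation: [-3.125, 0.32, -0.0]
ft_force: [-1.5, -0.4, 5.3]
width: 0.4
```

>>> move_arm([
  [255,0,0,0.001,0],
  [255,0,0,0.002,0],
  [255,0,0,0.003,0],
  [255,0,0,0.004,0],
  [255,0,0,0.005,0],
])

```text
t: 6.78
ee_pos: [627.1, 220.8, 80.7]
orientation: [-3.125, 0.32, -0.0]
ft_force: [-2.8, -1.0, 6.3]
width: 0.6
```

>>> move_arm([
  [255,0,0,0.001,0],
  [255,0,0,0.002,0],
  [255,0,0,0.003,0],
  [255,0,0,0.004,0],
  [255,0,0,0.005,0],
])

```text
t: 7.2
ee_pos: [627.1, 220.8, 75.8]
orientation: [-3.125, 0.32, -0.0]
ft_force: [-2.1, -0.7, 7.0]
width: 0.6
```

>>> move_arm([
  [255,0,0,0.001,0],
  [255,0,0,0.002,0],
  [255,0,0,0.003,0],
  [255,0,0,0.004,0],
  [255,0,0,0.005,0],
])

```text
t: 7.62
ee_pos: [627.1, 220.8, 70.8]
orientation: [-3.125, 0.32, -0.0]
ft_force: [-2.3, -0.2, 6.9]
width: 0.3
```

>>> move_arm([
  [255,0,0,0.001,0],
  [255,0,0,0.002,0],
  [255,0,0,0.003,0],
  [255,0,0,0.004,0],
  [255,0,0,0.005,0],
])

```text
t: 8.03
ee_pos: [627.2, 220.8, 65.9]
orientation: [-3.125, 0.32, -0.0]
ft_force: [-2.2, -1.1, 9.1]
width: 0.6
```

>>> move_arm([
  [255,0,0,0.001,0],
  [255,0,0,0.002,0],
  [255,0,0,0.003,0],
])

```text
t: 8.28
ee_pos: [627.4, 220.8, 64.4]
orientation: [-3.125, 0.32, -0.001]
ft_force: [-7.5, -2.9, 27.5]
width: 0.4
```

The stop is reached, with 27 N at z 64.4. I'll hold briefly, look, then go up.

Run:
```python
from h import *
im=snap('scene','sc3'); cv2.imwrite('pics/sc3c.png',cv2.resize(im[120:275,230:380],None,fx=4,fy=4,interpolation=2))
o=get_obs();print(o['ee_pos'],o['ft_force'])
```

```text
[627.32459992 220.83438055  64.545606  ] [-8.0626282  -2.02244769 21.19457229]
```

View pics/sc3c.png

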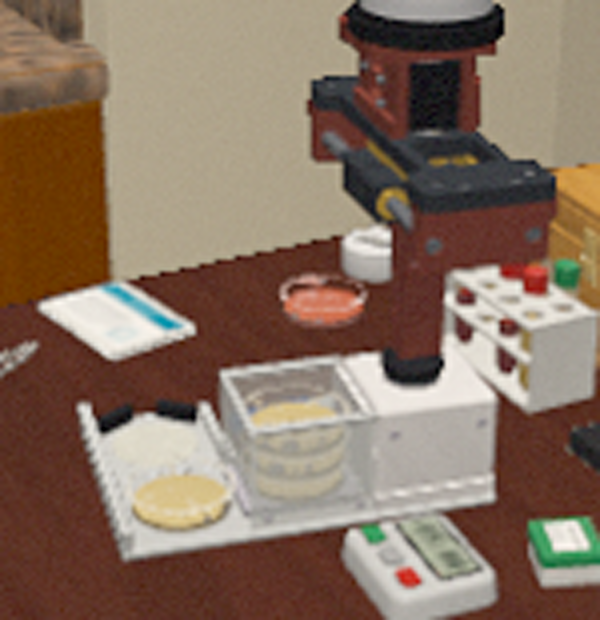

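The plunger is down and one dish is out on the ledge at crop (182,498), with three left in the magazine. I'm releasing slowly.

>>> move_arm([
  [255,0,0,-0.004,0],
  [255,0,0,-0.008,0],
  [255,0,0,-0.012,0],
  [255,0,0,-0.016,0],
  [255,0,0,-0.02,0],
])

```text
t: 8.75
ee_pos: [627.0, 220.8, 82.5]
orientation: [3.125, -0.32, -0.0]
ft_force: [-0.7, -0.6, 0.8]
width: 0.2
```

>>> move_arm([
  [255,0,0,-0.004,0],
  [255,0,0,-0.008,0],
  [255,0,0,-0.012,0],
  [255,0,0,-0.017,0],
  [255,0,0,-0.023,0],
])

```text
t: 9.17
ee_pos: [626.8, 220.7, 105.6]
orientation: [3.125, -0.32, -0.001]
ft_force: [0.2, 0.3, -0.3]
width: 0.6
```

>>> move_arm([
  [255,0,0,-0.01,0],
  [255,0,0,-0.02,0],
  [255,0,0,-0.03,0],
  [255,0,0,-0.045,0],
  [255,0,0,-0.055,0],
])

```text
t: 9.58
ee_pos: [627.7, 221.0, 162.7]
orientation: [-3.124, 0.32, -0.003]
ft_force: [0.6, -0.6, -0.2]
width: 0.4
```

Run:
```python
from ov import *
o=get_obs();print(o['ee_pos'],o['ft_force'],yaw(),o['qpos'])
im=snap('scene','sc4'); cv2.imwrite('pics/sc4c.png',cv2.resize(im[120:275,230:380],None,fx=4,fy=4,interpolation=2))
print([(np.round(d['location']).tolist(),round(d['conf'],2)) for d in place_of('scene','dish_1')])
im=snap('top','top4'); cv2.imwrite('pics/top4c.png',cv2.resize(im[160:290,255:375],None,fx=4,fy=4,interpolation=2))
print([(np.round(d['location']).tolist(),round(d['conf'],2)) for d in place_of('top','dish_1')])
```

```text
[627.67468479 220.97904623 162.66821754] [ 0.59901511 -0.56043278 -0.20356797] -0.2042490374877353 [3.20616871e-01 5.32039515e-01 1.56915972e+00 1.88698662e-05
 1.03852122e+00 2.09565191e+00]
[([562.0, 41.0, 1.0], 0.76), ([485.0, 98.0, -1.0], 0.65), ([505.0, 254.0, 6.0], 0.63), ([569.0, 233.0, 35.0], 0.47), ([560.0, 234.0, 1.0], 0.23)]
[([566.0, 235.0, 36.0], 0.68)]
```

View pics/sc4c.png

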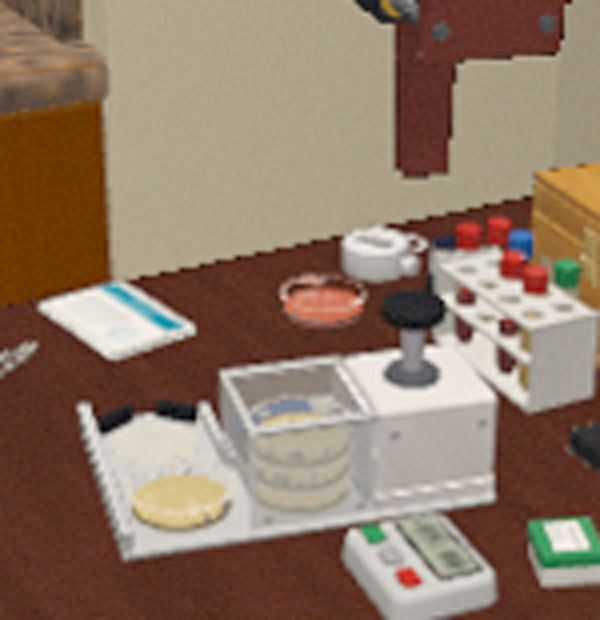

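View pics/top4c.png

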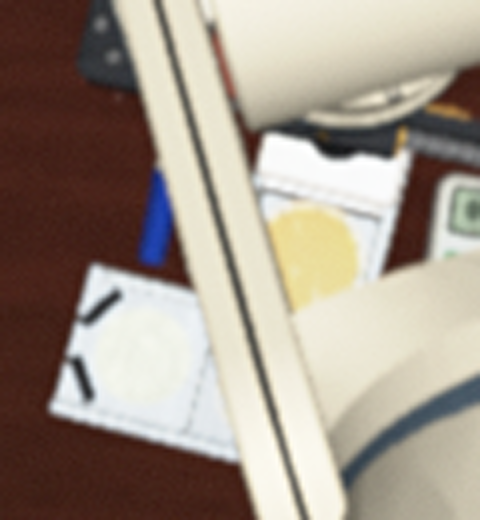

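The plunger is back up (head at crop (414,308) as before) and three dishes are on the magazine floor. The dispensed dish is at (182,500). I'll measure the dish centre and plan the slide.

```bash
cat > fit.py <<'E'
from ov import *
def dl(x,y,p): # world->dispenser local
    d=np.array(p[:2])-[x,y]; c,s=np.cos(-.205),np.sin(-.205); return [c*d[0]+s*d[1],-s*d[0]+c*d[1]]
E
python3 - <<'E'
from fit import *
im=cv2.imread('pics/sc4.png')
x0,y0,f=235,205,9
big=cv2.resize(im[205:265,235:320],None,fx=f,fy=f,interpolation=2)
t=np.linspace(0,2*np.pi,60)
for (cx,cy),col in (((-62,0),(0,0,255)),((-62,4),(255,0,0))):
  for z in (6,19.5):
    P=np.c_[cx+27.75*np.cos(t),cy+27.75*np.sin(t),0*t+z]
    q=((proj('scene',D(566,234,-.205,P))-[x0,y0]+.5)*f).astype(int); cv2.polylines(big,[q],True,col,1)
cv2.imwrite('pics/dish4.png',big)
for cy in (-50,-45,38.25-13.5): print(cy,D(566,234,-.205,[(-66,cy,0)]))
E
```

```text
-50 [[491.20361703 198.48238333   0.        ]]
-45 [[492.22145283 203.37768825   0.        ]]
24.75 [[506.42026223 271.66719192   0.        ]]
```

View pics/dish4.png

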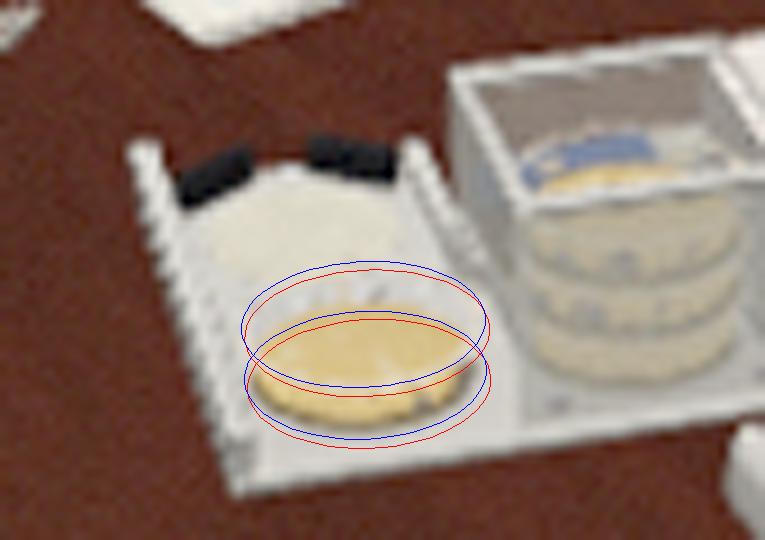

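Run:
```python
from fit import *
o=get_obs(); t=D(566,234,-.205,[(-66,-50,0)])[0]; print(t)
p0=o['ee_pos']
rows(p0,yaw(),[p0+(np.r_[t[:2],120]-p0)*k/5 for k in range(1,6)])
```

```text
[491.20361703 198.48238333   0.        ]
[-0.0257, 0.0099, 0.0082]
[-0.0514, 0.0198, 0.0163]
[-0.0771, 0.0296, 0.0245]
[-0.1029, 0.0395, 0.0327]
[-0.1286, 0.0494, 0.0409]
```

>>> move_arm([
  [255,-0.0257,0.01,0.008,-0.12],
  [255,-0.0514,0.02,0.016,-0.24],
  [255,-0.077,0.03,0.0245,-0.36],
  [255,-0.103,0.0395,0.033,-0.48],
  [255,-0.1286,0.0494,0.041,-0.6],
])

```text
t: 10.2
ee_pos: [489.0, 197.9, 118.2]
orientation: [3.078, 0.627, -0.003]
ft_force: [-0.1, -0.1, 0.3]
width: 0.4
```

>>> move_arm([
  [255,0,0,0,-0.12],
  [255,0,0,0,-0.24],
  [255,0,0,0,-0.36],
  [255,0,0,0,-0.48],
  [255,0,0,0,-0.6],
])

```text
t: 10.62
ee_pos: [490.4, 198.2, 118.7]
orientation: [-2.755, -1.508, 0.002]
ft_force: [-0.5, 0.5, -0.6]
width: 0.3
```

>>> move_arm([
  [255,0,0,0,-0.12],
  [255,0,0,0,-0.24],
  [255,0,0,0,-0.36],
  [255,0,0,0,-0.48],
  [255,0,0,0,-0.6],
])

```text
t: 11.03
ee_pos: [490.4, 198.2, 118.6]
orientation: [-2.186, -2.255, 0.002]
ft_force: [0.5, 0.6, -0.0]
width: 0.3
```

>>> move_arm([
  [255,0,0,0,-0.12],
  [255,0,0,0,-0.24],
  [255,0,0,0,-0.36],
  [255,0,0,0,-0.48],
  [255,0,0,0,-0.6],
])

```text
t: 11.45
ee_pos: [490.4, 198.2, 118.6]
orientation: [-1.422, -2.8, 0.002]
ft_force: [-0.2, -0.5, -0.1]
width: 0.2
```

>>> move_arm([
  [255,0,0,0,-0.12],
  [255,0,0,0,-0.24],
  [255,0,0,0,-0.36],
  [255,0,0,0,-0.48],
  [255,0,0,0,-0.6],
])

```text
t: 11.87
ee_pos: [490.4, 198.2, 118.6]
orientation: [-0.531, -3.095, 0.001]
ft_force: [-0.0, 0.6, 0.6]
width: 0.5
```

>>> move_arm([
  [255,0,0,0,-0.1],
  [255,0,0,0,-0.1416],
  [255,0,0,0,-0.1416],
  [255,0,0,0,-0.1416],
])

```text
t: 12.2
ee_pos: [490.6, 198.3, 118.9]
orientation: [-0.323, -3.124, 0.001]
ft_force: [-0.9, 0.0, -0.2]
width: 0.5
```

Run:
```python
from fit import *
o=get_obs(); p=o['ee_pos']; print(p,yaw()+np.pi*0,o['qpos'],dl(566,234,p))
t=D(566,234,-.205,[(-66,-50,0)])[0]; rows(p,yaw(),[np.r_[t[:2],z] for z in (80,50,30,12)])
im=snap('scene','sc5'); cv2.imwrite('pics/sc5c.png',cv2.resize(im[100:275,230:380],None,fx=4,fy=3.4,interpolation=2))
```

```text
[490.63962515 198.28926257 118.87027135] 2.9357863282617656 [ 3.61589682e-01  4.13570865e-01  1.90418266e+00 -1.02387230e-05
  8.25033326e-01 -1.00339369e+00] [np.float64(-66.51286939594395), np.float64(-50.30388721859104)]
[-0.0005, 0.0003, 0.0389]
[-0.0005, 0.0003, 0.0689]
[-0.0005, 0.0003, 0.0889]
[-0.0005, 0.0003, 0.1069]
```

View pics/sc5c.png

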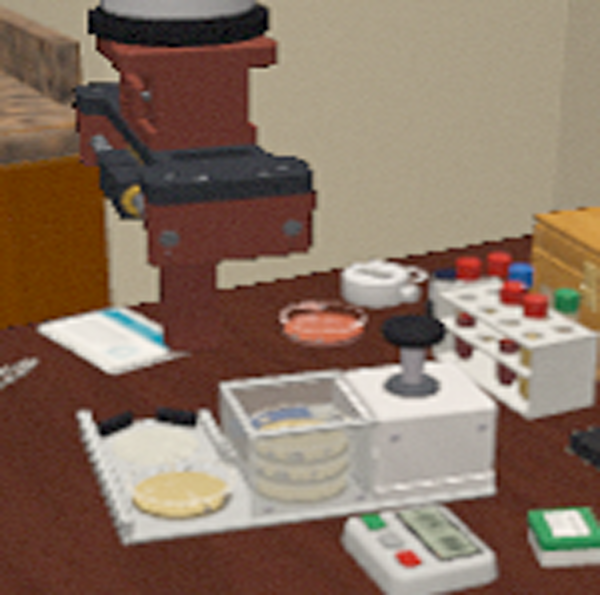

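>>> move_arm([
  [255,0,0,0.035,0],
  [255,0,0,0.065,0],
  [255,0,0,0.085,0],
  [255,0,0,0.095,0],
  [255,0,0,0.1,0],
])

```text
t: 12.67
ee_pos: [490.1, 198.1, 17.9]
orientation: [-0.321, -3.123, 0.002]
ft_force: [0.1, -0.2, 0.5]
width: 0.3
```

Run:
```python
from fit import *
o=get_obs(); p=o['ee_pos']; print(p,o['ft_force'],dl(566,234,p))
im=snap('scene','sc6'); cv2.imwrite('pics/sc6c.png',cv2.resize(im[150:275,230:380],None,fx=5,fy=4.7,interpolation=2))
```

```text
[490.13369254 198.10789448  17.90779402] [ 0.12384066 -0.18903485  0.454666  ] [np.float64(-66.97128769229565), np.float64(-50.58444890542042)]
```

View pics/sc6c.png

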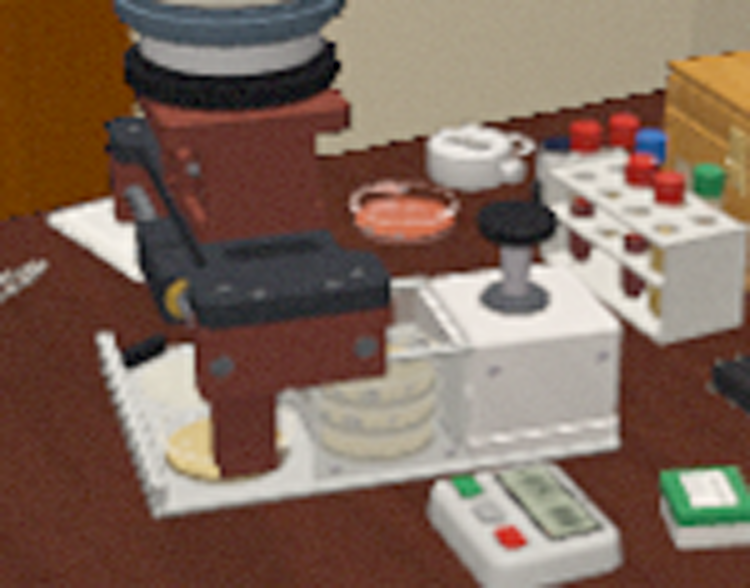

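Run:
```python
from fit import *
from scipy.optimize import least_squares
pix=lambda a:np.array([230+a[0]/5-.4,150+a[1]/4.7-.4])
P=lambda x,y,z: proj('scene',D(566,234,-.205,[(x,y,z)]))[0]
def solve(y,a):
    r=least_squares(lambda v:P(v[0],y,v[1])-pix(a),[-60,60]); return r.x.round(1)
for y in (-50,-60,-75,-100,-139):
    print(y,'stemBL',solve(y,(213,473)),'stemBR',solve(y,(275,470)),'carBL',solve(y,(205,398)),'carBR',solve(y,(387,375)),'blkR',solve(y,(387,300)))
```

```text
-50 stemBL [-79.3  31.6] stemBR [-55.   28.5] carBL [-81.1  67.2] carBR [-9.7 65.9] blkR [ -9.7 100.4]
-60 stemBL [-81.4  38.1] stemBR [-57.3  35. ] carBL [-83.   73.1] carBR [-12.7  71.8] blkR [-12.8 105.8]
-75 stemBL [-84.4  47.7] stemBR [-60.9  44.8] carBL [-86.   81.9] carBR [-17.3  80.7] blkR [-17.4 113.9]
-100 stemBL [-89.4  63.8] stemBR [-66.8  61. ] carBL [-91.   96.7] carBR [-25.   95.5] blkR [-25.  127.4]
-139 stemBL [-97.2  88.9] stemBR [-76.1  86.3] carBL [-98.7 119.7] carBR [-37.  118.5] blkR [-37.  148.4]
```

Working it out, the wide part at crop (205–387, ~385) is the gripper body's near end, about 90 mm above the tips. So it clears the magazine, and the tip (crop (245,473)) is just off the open end of the ledge, behind the dish at (215,445). Next I go down to push height.

>>> move_arm([
  [255,0,0,0.008,0],
  [255,0,0,0.014,0],
  [255,0,0,0.018,0],
  [255,0,0,0.018,0],
])

```text
t: 13.05
ee_pos: [491.0, 198.4, 1.3]
orientation: [-0.32, -3.125, 0.0]
ft_force: [0.4, 0.9, 0.5]
width: 0.4
```

Run:
```python
from fit import *
o=get_obs(); p=o['ee_pos']; print(p,o['ft_force'],dl(566,234,p),yaw())
im=snap('scene','sc7'); cv2.imwrite('pics/sc7c.png',cv2.resize(im[200:275,230:320],None,fx=8,fy=8,interpolation=2))
d=np.array([-np.sin(-.205),np.cos(-.205),0]); rows(p,yaw(),[p+d*5])
```

```text
[491.04151883 198.43042248   1.25309772] [0.39600742 0.89313006 0.5460055 ] [np.float64(-66.14812649772645), np.float64(-50.083870707458985)] 2.9372950728579674
[-0.0, 0.005, 0.0]
```

View pics/sc7c.png

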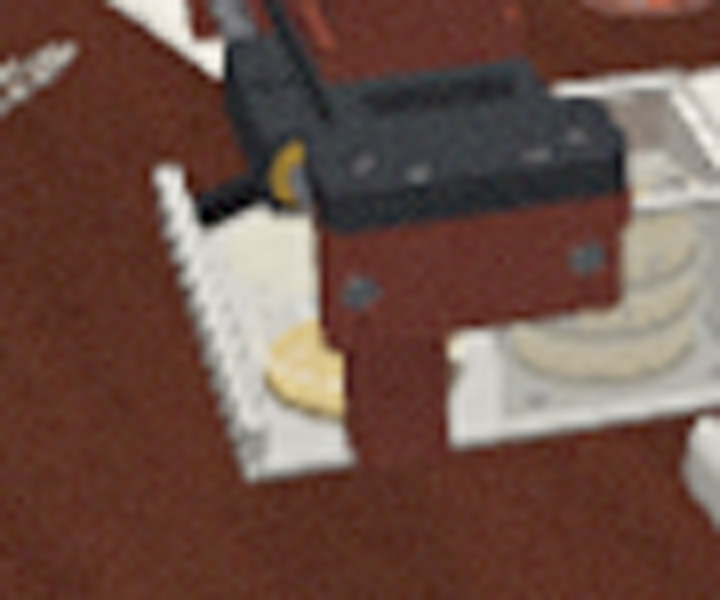

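>>> move_arm([
  [255,0,0.003,0.002,0],
  [255,0,0.006,0.002,0],
  [255,0,0.009,0.002,0],
  [255,0,0.012,0.002,0],
  [255,0,0.015,0.002,0],
])

```text
t: 13.52
ee_pos: [494.4, 213.6, -0.3]
orientation: [0.32, 3.125, 0.0]
ft_force: [0.2, -0.8, 0.2]
width: 0.7
```

>>> move_arm([
  [255,0,0.003,0,0],
  [255,0,0.006,0,0],
  [255,0,0.009,0,0],
  [255,0,0.012,0,0],
  [255,0,0.015,0,0],
])

```text
t: 13.93
ee_pos: [497.2, 228.1, -0.5]
orientation: [-0.32, -3.125, 0.0]
ft_force: [0.1, -0.7, 0.9]
width: 0.3
```

>>> move_arm([
  [255,0,0.003,0,0],
  [255,0,0.006,0,0],
  [255,0,0.009,0,0],
  [255,0,0.012,0,0],
  [255,0,0.015,0,0],
])

```text
t: 14.35
ee_pos: [500.3, 242.8, -0.5]
orientation: [-0.32, -3.125, -0.0]
ft_force: [-0.2, 0.1, 0.4]
width: 0.5
```

Run:
```python
from fit import *
o=get_obs(); p=o['ee_pos']; print(p,o['ft_force'],dl(566,234,p),yaw())
im=snap('scene','sc8'); cv2.imwrite('pics/sc8c.png',cv2.resize(im[200:275,230:320],None,fx=8,fy=8,interpolation=2))
im=snap('top','top8'); cv2.imwrite('pics/top8c.png',cv2.resize(im[160:290,255:375],None,fx=4,fy=4,interpolation=2))
```

```text
[500.28300202 242.84002726  -0.51060299] [-0.24845082  0.11259209  0.40438093] [np.float64(-66.14048798846868), np.float64(-4.722896842619862)] 2.937375490211442
```

View pics/sc8c.png

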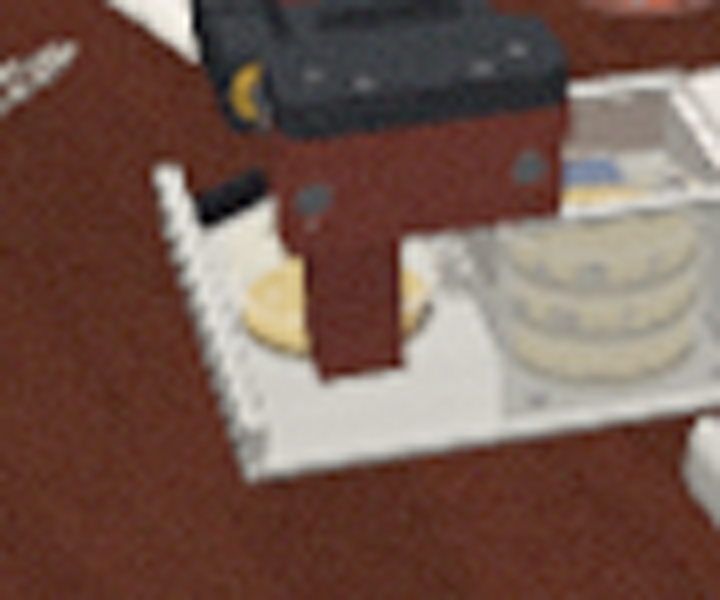

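View pics/top8c.png

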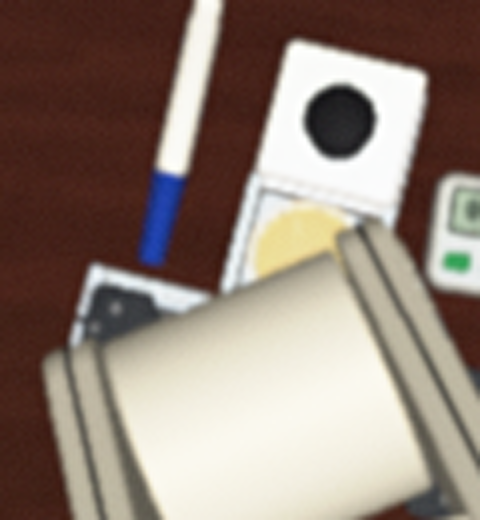

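The dish is moving with the finger and lying flat, at crop (340,305). Carrying on.

>>> move_arm([
  [255,0,0.003,0,0],
  [255,0,0.006,0,0],
  [255,0,0.009,0,0],
  [255,0,0.012,0,0],
  [255,0,0.015,0,0],
])

```text
t: 14.87
ee_pos: [503.3, 257.6, -0.5]
orientation: [-0.32, -3.125, -0.0]
ft_force: [-0.3, -0.1, -0.9]
width: -0.0
```

>>> move_arm([
  [255,0,0.002,0,0],
  [255,0,0.004,0,0],
  [255,0,0.006,0,0],
  [255,0,0.008,0,0],
  [255,0,0.01,0,0],
])

```text
t: 15.28
ee_pos: [505.3, 267.2, -0.5]
orientation: [-0.32, -3.125, 0.0]
ft_force: [-0.5, -0.5, 0.5]
width: 0.5
```

Run:
```python
from fit import *
o=get_obs(); p=o['ee_pos']; print(p,o['ft_force'],dl(566,234,p),yaw())
im=snap('scene','sc9'); cv2.imwrite('pics/sc9c.png',cv2.resize(im[200:275,230:320],None,fx=8,fy=8,interpolation=2))
```

```text
[505.29515623 267.17326064  -0.53987256] [-0.47034019 -0.5243946   0.49822254] [np.float64(-66.1867305620654), np.float64(20.121132582801327)] 2.937423706394236
```

View pics/sc9c.png

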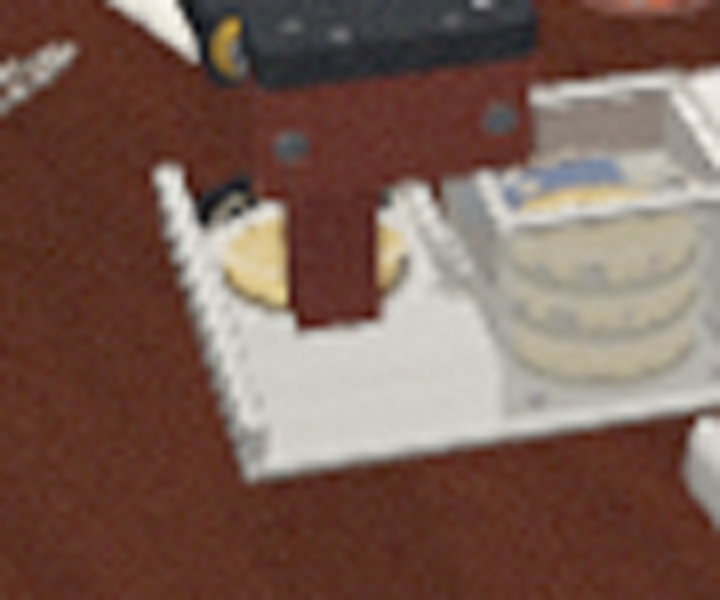

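The dish is close to the stop, so I'll creep and watch the force.

>>> move_arm([
  [255,0,0.001,0,0],
  [255,0,0.002,0,0],
  [255,0,0.003,0,0],
  [255,0,0.004,0,0],
])

```text
t: 15.67
ee_pos: [506.1, 271.0, -0.5]
orientation: [-0.32, -3.125, -0.0]
ft_force: [0.6, -0.0, 0.4]
width: 0.4
```

>>> move_arm([
  [255,0,0.0005,0,0],
  [255,0,0.001,0,0],
  [255,0,0.0015,0,0],
  [255,0,0.002,0,0],
])

```text
t: 16.0
ee_pos: [506.5, 272.9, -0.5]
orientation: [-0.32, -3.125, 0.0]
ft_force: [0.6, 0.3, -0.2]
width: 0.3
```

>>> move_arm([
  [255,0,0.0005,0,0],
  [255,0,0.001,0,0],
  [255,0,0.0015,0,0],
])

```text
t: 16.25
ee_pos: [506.8, 274.4, -0.5]
orientation: [0.32, 3.125, -0.0]
ft_force: [-0.1, -0.8, -0.1]
width: 0.5
```

Run:
```python
from fit import *
o=get_obs(); p=o['ee_pos']; print(p,o['ft_force'],dl(566,234,p))
im=snap('scene','sc10'); f=9;x0,y0=240,205
big=cv2.resize(im[205:255,240:310],None,fx=f,fy=f,interpolation=2)
t=np.linspace(0,2*np.pi,60)
for z in (6,19.5):
    P=np.c_[-62+27.75*np.cos(t),66+27.75*np.sin(t),0*t+z]
    q=((proj('scene',D(566,234,-.205,P))-[x0,y0]+.5)*f).astype(int); cv2.polylines(big,[q],True,(255,0,0),1)
cv2.imwrite('pics/sc10c.png',big)
```

```text
[506.84684452 274.39235736  -0.5331861 ] [-0.05462017 -0.82282001 -0.07843141] [np.float64(-66.13710410840751), np.float64(27.504941308261323)]
```

View pics/sc10c.png

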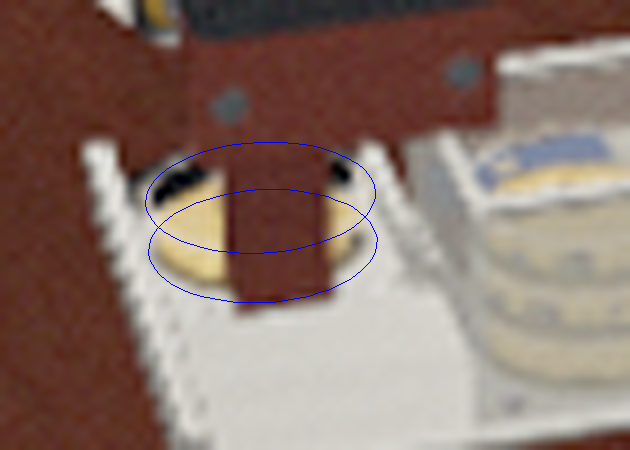

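>>> move_arm([
  [255,0,0.0005,0,0],
  [255,0,0.001,0,0],
])

```text
t: 16.47
ee_pos: [507.0, 275.4, -0.5]
orientation: [-0.32, -3.125, 0.0]
ft_force: [0.1, -1.0, 0.8]
width: 0.3
```

>>> move_arm([
  [255,0,0.0005,0,0],
  [255,0,0.001,0,0],
])

```text
t: 16.63
ee_pos: [507.2, 276.4, -0.5]
orientation: [0.32, 3.125, 0.0]
ft_force: [-0.2, -0.2, -0.1]
width: 1.0
```

>>> move_arm([
  [255,0,0.0005,0,0],
  [255,0,0.001,0,0],
])

```text
t: 16.8
ee_pos: [507.4, 277.4, -0.5]
orientation: [-0.32, -3.125, 0.0]
ft_force: [0.5, -1.4, 0.2]
width: 0.1
```

>>> move_arm([
  [255,0,0.0005,0,0],
  [255,0,0.001,0,0],
])

```text
t: 16.97
ee_pos: [507.4, 277.6, -0.6]
orientation: [-0.32, -3.125, 0.002]
ft_force: [1.3, -6.1, 2.2]
width: 0.5
```

Run:
```python
from fit import *
o=get_obs(); p=o['ee_pos']; print(p,o['ft_force'],dl(566,234,p))
im=snap('scene','sc11'); f=9
cv2.imwrite('pics/sc11c.png',cv2.resize(im[205:255,240:310],None,fx=f,fy=f,interpolation=2))
```

```text
[507.38571361 277.60156877  -0.5945026 ] [ 1.33368873 -6.12613928  2.22481326] [np.float64(-66.26280845976501), np.float64(30.756651038938195)]
```

View pics/sc11c.png

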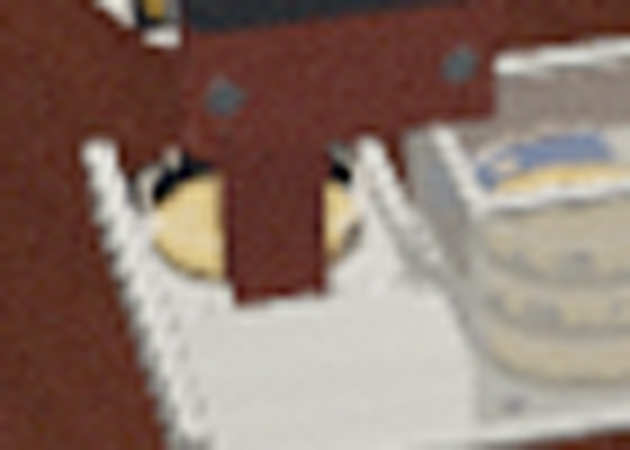

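There's 6 N against the V-stop and the dish is home. I'm backing straight off along the ledge, then up.

>>> move_arm([
  [255,0,-0.001,0,0],
  [255,0,-0.004,0,0],
  [255,0,-0.01,0,0],
  [255,0,-0.018,0,0],
  [255,0,-0.025,0,0],
])

```text
t: 17.43
ee_pos: [502.2, 253.0, -0.6]
orientation: [-0.32, -3.125, 0.0]
ft_force: [-0.2, -0.6, 0.3]
width: 0.5
```

>>> move_arm([
  [255,0,0,-0.015,0],
  [255,0,0,-0.045,0],
  [255,0,0,-0.085,0],
  [255,0,0,-0.125,0],
  [255,0,0,-0.16,0],
])

```text
t: 17.85
ee_pos: [502.3, 253.1, 161.5]
orientation: [0.321, 3.125, 0.0]
ft_force: [0.9, 0.9, 0.3]
width: 0.5
```

Run:
```python
from fit import *
o=get_obs(); p=o['ee_pos']; print(p,o['ft_force'])
# retreat toward (390,120,170)
rows(p,yaw(),[p+(np.array([380,100,170])-p)*k/5 for k in range(1,6)])
```

```text
[502.34438927 253.08378627 161.54688644] [0.91548152 0.87127799 0.30913127]
[0.0177, -0.035, -0.0017]
[0.0355, -0.0699, -0.0034]
[0.0532, -0.1049, -0.0051]
[0.0709, -0.1398, -0.0068]
[0.0887, -0.1748, -0.0085]
```

>>> move_arm([
  [255,0.018,-0.035,0,0],
  [255,0.0355,-0.07,0,0],
  [255,0.053,-0.105,-0.005,0],
  [255,0.071,-0.14,-0.007,0],
  [255,0.089,-0.175,-0.009,0],
])

```text
t: 18.27
ee_pos: [378.1, 99.0, 168.5]
orientation: [0.32, 3.125, 0.0]
ft_force: [0.8, -0.9, 0.5]
width: 0.3
```

>>> move_arm([
  [255,0,0,0,0],
  [255,0,0,0,0],
])

```text
t: 18.43
ee_pos: [378.5, 99.0, 168.6]
orientation: [0.324, 3.125, 0.0]
ft_force: [0.2, 0.4, -0.5]
width: 0.5
```

Run:
```python
from fit import *
im=snap('scene','sc12'); overlay('scene',im,566,234,-.205,'sc12c',(240,180,370,275),6)
print([(np.round(d['location']).tolist(),round(d['conf'],2)) for d in place_of('scene','dish_1')])
im=snap('top','top12'); cv2.imwrite('pics/top12c.png',cv2.resize(im[140:290,195:395],None,fx=4,fy=4,interpolation=2))
for n in('dish_1','bay','marker_pen','bench_timer','cover_glasses','used_dish'): print(n,[(np.round(d['location']).tolist(),round(d['conf'],2)) for d in place_of('top',n)][:4])
```

```text
[([487.0, 96.0, -0.0], 0.97), ([561.0, 234.0, -1.0], 0.66), ([694.0, 432.0, -1.0], 0.66), ([562.0, 40.0, 4.0], 0.63), ([520.0, 316.0, 5.0], 0.58), ([568.0, 233.0, 32.0], 0.45)]
dish_1 [([486.0, 94.0, -5.0], 0.85), ([516.0, 308.0, 6.0], 0.83), ([562.0, 39.0, -6.0], 0.76), ([564.0, 233.0, 36.0], 0.75)]
bay [([518.0, 314.0, 8.0], 0.78)]
marker_pen [([629.0, 296.0, -5.0], 0.7), ([504.0, 250.0, 4.0], 0.51)]
bench_timer [([578.0, 138.0, -2.0], 0.85), ([567.0, 234.0, 21.0], 0.29)]
cover_glasses [([651.0, 113.0, 0.0], 0.82), ([629.0, 298.0, -6.0], 0.59)]
used_dish [([689.0, 434.0, 2.0], 0.93)]
```

View pics/sc12c.png

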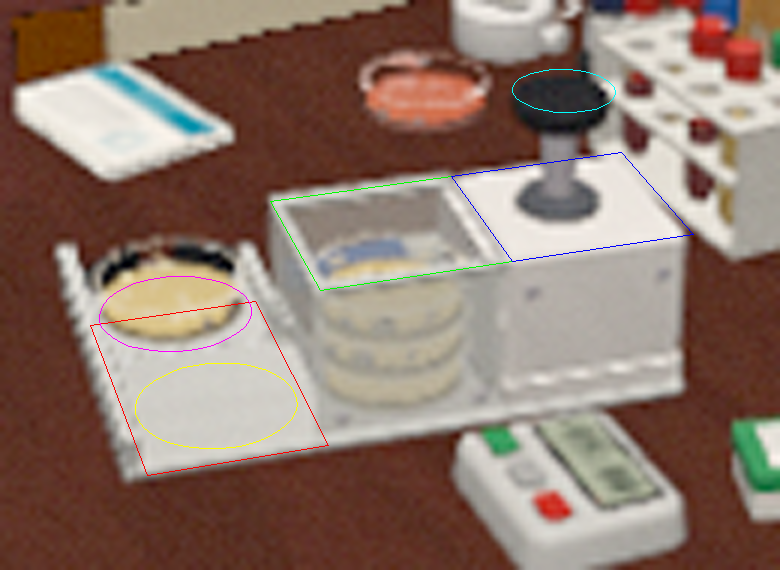

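View pics/top12c.png

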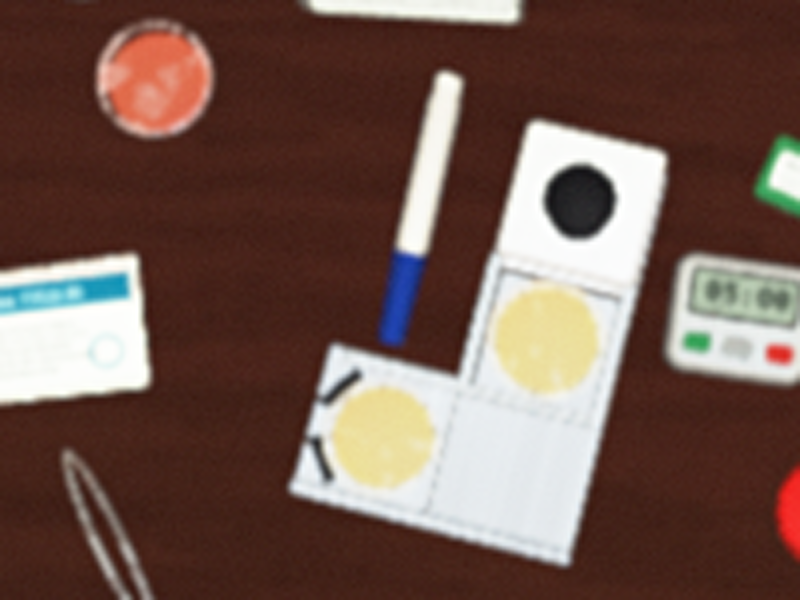

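In the last views the dish is in the bay (top crop (383,437)), equally far from both V faces: 65.9 and 66.3 px, which is dish radius plus half a bar. The plunger is up, three dishes are in the magazine, and the pen, timer, box and used dish are unmoved. Handing in.

```bash
python3 -c "
from workcell import *
print(get_obs()['t'],close_job())"
```

```text
the job is handed in; nothing more can be done
18.8833 None
```

The job is done and handed in at t = 18.9 s. I pressed the plunger once, slowly, to its hard stop and let it come back up. I then slid the dispensed dish along the ledge with closed fingertips until it met the V-stop.

**Force readings:** the plunger reached its stop at about 27 N. The dish met the V-stop at about 6 N, after which I backed off and moved the arm clear.

**Last pictures:**
- **Dish:** it lies flat in the bay, and its distances to the two stop faces match (65.9 and 66.3 px). The network places it at (516, 308) from the top camera and (520, 316) from the scene camera. The bay is at (518, 314).
- **Dispenser:** the plunger is fully up and three dishes remain in the magazine.
- **Surroundings:** the pen, timer, cover-glass box and used dish stay within the network's error of where they started.

**What disagreed:**
- **Fingertips:** the closed fingertips were about 13 mm behind the TCP, not 14 mm ahead as stated. I set the press and push heights from the pictures and the contact force instead.
- **Networks:** they also reported the red and blue look-alike dishes as `dish_1`. I ignored those.

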